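Clamp the tube rack on the bench shaker

TASK

Slide the white tube rack, kept lying in the shaker's channel, under the clamp arm, until it is fully home against the end stop. Then turn the clamp's wing knob clockwise until the brass indicator tab pops right out of the side of the clamp's pressure head, and stop there: no more than about 30 degrees of further turning. Let go, with the rack still lying home under the clamp and the things standing around left alone.

Things in the scene. Friction and masses are not known exactly. Their poses are not given: they have to be found in the camera images.
- shaker: White bench shaker fixed to the bench, 200 (x) by 330 (y) by 40 mm high. Origin on the bench under it; x to its back, y along the channel towards the end stop, z up. The channel on top starts at y = -190 mm; floor at z = 40 mm, between a front lip (10 mm high, face x = -37 mm) and a back fence (30 mm high, face x = +37 mm).
- end_stop (a point): Middle of the end stop's face, y = +120 mm of the shaker; the stop is a cross wall 30 mm high at the end of the channel. Axes as the shaker's.
- clamp_housing (a point): Centre of the white clamp housing (36 by 36 by 26 mm) at x = -50, y = +50, z = 136 mm of the shaker, on a grey arm (30 mm wide, underside at z = 131, top at 151 mm) that reaches over the channel from a post behind the fence. The screw axis passes through it in the plane y = +50 mm, tilted 25 degrees from vertical: upward direction (-0.423, 0, 0.906). Axes as the shaker's.
- rack: White plastic tube rack, 70 (x) by 200 mm (y), about 450 g, loose in the channel with 2 mm play each side, axes parallel to the shaker's. Origin under its centre. Its +y end goes to the end stop; it starts 70 to 120 mm short. Base 18 mm high; capped tubes on the back half, tops 54 mm above the underside; a bevelled ledge on the front half, where the clamp presses; fin handle at the -y end.
- rack_fin (a point): Middle of the rack's upright fin: 40 mm wide (x), 12 mm thick (y), top 76 mm above the rack's underside; this point is 60 mm above the underside, at rack y = -92 mm. Between fin and tubes lies 40 mm of clear deck, 18 mm above the underside. Axes as the rack's.
- rack_home (a point): Fixed point on the channel floor: where the rack's origin lies when the rack is home against the end stop (y = +20, z = 40 mm of the shaker). Axes as the shaker's.
- knob_grip (a point): On the screw axis, in the middle of the black wing knob's grip: a bar 12 mm thick (point x), 54 mm long (point y), standing from 26 mm below this point to 12 mm above along the axis, on a collar of 16 mm radius. Site z: outward along the axis, up and to the robot's side, 25 degrees from vertical. The knob turns in place, never moves along the axis. At x = -75, y = +50, z = 189 mm of the shaker.
- clamp_knob (a joint): Turn of the wing knob, rad; grows clockwise looking down on the knob. Starts at 0 to 0.5, stops at 3.5. Steep screw: the grey pressure head below the housing advances 5 mm per rad and its foot touches the home rack at about 1.0 to 1.5 rad; the tab pops 1.0 to 1.2 rad later. The knob stays where it is left; turning takes 0.1 to 0.25 N m.
- clamp_foot (a joint): How far the sprung foot under the pressure head is squeezed up into it, m: 0 until the foot presses on the rack, then about 5 mm per rad of turning. The tab is released at about 5.5 mm (11 N), and the foot may ease to 4 mm as the rack settles; above 8.5 mm the clamp is overtightened.
- clamp_tab (a joint): Travel of the indicator tab, m: 0 held in, 0.018 popped out. It jumps out by its own spring and stays out.
- tab_end (a point): Middle of the end face of the brass indicator tab (22 by 16 mm) in the +y side of the grey pressure head (30 by 34 by 26 mm, on the screw axis between housing and rack); flush with the head at first, standing 18 mm out of it when popped. y outward, z along the screw axis.
- bottle: Bystander: amber bottle, 60 mm wide, 150 mm tall, behind the shaker. Origin under its centre.
- jar: Bystander: pale jar with grey lid, 64 mm wide, 85 mm tall, beyond the end stop. Origin under its centre.
- vial_box: Bystander: cardboard box, 93 mm square, 50 mm high, in front of the shaker. Origin under its centre.
There are look-alikes about, which are no part of the job. Leave any red look-alike of the rack alone.

How it is judged:
On the way, in this order (a step that is already met when the one before it is completed fails the run):
1. the rack is home against the end stop (within 4 mm) under the still open clamp, tab in (y of rack in the frame of rack_home above -0.004 m and z of rack in the frame of rack_home below 0.004 m and value of joint clamp_tab below 0.004 m and value of joint clamp_foot below 0.002 m), for 0.2 s.
2. the tab pops out with the rack home and clamped (y of rack in the frame of rack_home above -0.004 m and value of joint clamp_tab above 0.013 m and value of joint clamp_foot above 0.003 m), for 0.2 s.
At the end, for the whole second after the job is handed in: The rack lies flat and at rest in the channel within 4 mm of the end stop, the clamp's sprung foot presses on it, squeezed 3 to 8.5 mm, and the tab stands at least 13 mm out (all of step 2 and z of rack in the frame of rack_home below 0.004 m and value of joint clamp_foot below 0.0085 m and linear speed of rack below 0.01 m/s); the robot touches nothing.
It fails at once if the clamp is overtightened (spring squeezed over 8.5 mm) (value of joint clamp_foot above 0.0085 m).
It fails at once if the rack is tipped or lifted out of its channel (angle between rack's own z axis and vertical above 0.2 rad or z of rack in the frame of rack_home above 0.015 m).
It fails at once if a bystander is shoved or knocked over (distance of any of bottle, jar, vial_box from where it was at the start of the episode above 0.02 m).
It also fails if it takes over 58 s, if anything falls off the work surface, if the arm or the gripper's body presses on something with over 40 N, if the wrist force passes 120 N, or if a joint passes its speed limit or range.

ROBOT

A 6-joint arm with a two-finger parallel gripper is mounted at the origin on the work surface. World frame = base frame: x ahead of the robot, y to its left, z up, the work surface at z = 0. Lengths are in m, angles in rad, forces in N, time in s.
With the tool pointing down it reaches from about 0.35 to 0.925 m from the base axis. Payload 6.4 kg.
Tool frame: the origin (TCP) lies at the very end of the fingers, on their centre line; the grasp point (between the pads) lies 19 mm behind it; z points along the fingers, x is the direction in which the jaws open and shut, and the axes are right-handed (so a half turn about z gives the same grasp; the last joint's range is limited). The gripper opens to 85 mm and grips with 20 to 120 N. Pads are 22 mm wide; open, the fingers measure 114 mm over their backs; the gripper's body (76 mm by 85 mm) begins 54 mm behind the grasp point. The pads swing forward as they close: fully open they stand 13 mm farther back than shut.
Start: joints at [-1.345, 0.245, 1.558, -0, 1.339, -0.174], TCP at [0.253, -0.599, 0.231] pointing down, gripper open.
Joint ranges: [-3.13, 3.13], [-1.02, 2.26], [0.13, 2.54], [-0.95, 4.09], [0.21, 2.88], [-2.74, 2.74]. Speed limits (rad/s): [2.57, 2.57, 3.14, 3.14, 3.14, 3.14].

INTERFACE

Orientations are given as a unit quaternion [x, y, z, w].
In Python, from bench import readout, imaging, manip gives the robot as it stands. The module is installed in compiled form; this text tells all that it offers.
- The arm moves only by the shell command python3 -m jog 'ROWS' [FORCE]. ROWS is JSON, a list of rows, each an object with "linear": the shift along the tool's x, y, z in mm, a list of three; "roll": the turn about the tool's z in rad; "claw": the closure, from 0 (fully open) to 1 (shut). In form: [{"linear": [tx, ty, tz], "roll": roll, "claw": claw}, ...]. A call has 1 to 20 rows; each row shifts and turns the pose as measured when the row begins, along the tool's axes as they then stand; what a row does not reach is not made up. A row lasts 1/12 s, in which the tool goes at most 41.7 mm and 7.16 degrees, less where a joint would pass 70% of its speed; a pose out of reach is approached as far as the arm can. A call with a gripper value outside its range is refused whole. The fingers move at their own pace and stop on an object; FORCE is the grip in N (left out, the last holds). Time passes only in rows, so rows that do not move let the fingers close. It gives the time, the measured TCP pose, the force and the opening at its end, in the units of the state.
- readout.state(): the state, without advancing time (a new reading comes with each control period).
- imaging.get_image(name): name is "scene" or "top" or "wrist"; returns a dict with "color" (384x512x3 uint8, red, green, blue), "fx", "fy", "cx", "cy" (pixels), "T" (4x4, takes a point from camera to world coordinates). Camera axes: x right, y down, z forward; pixel columns grow to the right and rows downward; lengths in m; the calibration is good to about 2 mm. A picture is of the moment at which its call begins. There is no depth.
- manip.close_job(): hands the job in, once; it reports no verdict.
The state is a dict: "time_s": time; "joints": joint angles; "dq": joint speeds; "joint_torque": joint torques, N m; "ee_pos": TCP position; "tcp_rot": TCP orientation; "force": force on the tool from outside, world axes, zero at the start; "wrist_torque": the same for the moment, N m; "opening": finger opening in m.
Only numpy, scipy, OpenCV 4.12 (cv2) and the standard library are available. Lean on these libraries where they do the work, as an engineer would, in place of code of your own. Each camera call takes 0.05 s, during which the arm holds its last target.

## Working session

There is one attempt and no reset: what is moved stays moved. The work goes in short steps, Python scripts to look and compute and a shell command to move; the robot and the scene stay as the last step left them, time stands still between calls to the robot, and variables do not carry over. Pictures are saved under pics/ and viewed, and the job is handed in when it is done.

```bash
mkdir -p pics; python3 - <<'E'
from bench import readout, imaging
import cv2,numpy as np
print(readout.state())
for n in ["scene","top","wrist"]:
    d=imaging.get_image(n); print(n,d["fx"],d["cx"],d["cy"],np.round(d["T"],3).tolist())
    cv2.imwrite(f"pics/{n}0.png",d["color"][:,:,::-1])
E
```

```text
{'time_s': 0.0, 'joints': array([-1.34506691e+00,  2.45809406e-01,  1.55899683e+00, -2.45635774e-06,
        1.33869704e+00, -1.74095410e-01]), 'dq': array([-0.00028388, -0.00152322, -0.00013087, -0.00021137, -0.00139331,
       -0.00275786]), 'joint_torque': array([ 7.44346016e-04, -4.29509783e+01, -3.26124287e+01, -1.47447049e-04,
        5.40531080e-03, -2.47324934e-06]), 'ee_pos': array([ 0.25289994, -0.5981876 ,  0.23019254]), 'tcp_rot': array([ 8.33443534e-01, -5.52603803e-01, -6.93543425e-04, -6.56978725e-04]), 'force': array([ 0.89210794, -0.33499358,  0.54884235]), 'wrist_torque': array([ 0.03706412, -0.04041872, -0.02440095]), 'opening': 0.08540842244770866}
scene 352.25599264330805 254.3979811124617 193.70550926469392 [[0.404, 0.616, -0.677, 1.251], [0.915, -0.289, 0.283, -0.265], [-0.021, -0.733, -0.68, 0.829], [0.0, 0.0, 0.0, 1.0]]
top 424.06037315459554 260.8984401629092 188.57573589624167 [[-0.015, -0.992, 0.126, 0.392], [-1.0, 0.014, -0.009, 0.027], [0.007, -0.126, -0.992, 1.558], [0.0, 0.0, 0.0, 1.0]]
wrist 313.42502844701323 255.1491814132986 191.3223393446685 [[0.389, -0.877, -0.284, 0.325], [-0.921, -0.37, -0.118, -0.567], [-0.001, 0.307, -0.952, 0.374], [0.0, 0.0, 0.0, 1.0]]
```

View pics/scene0.png

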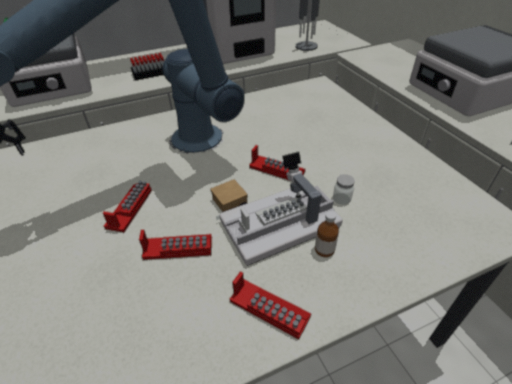

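View pics/top0.png

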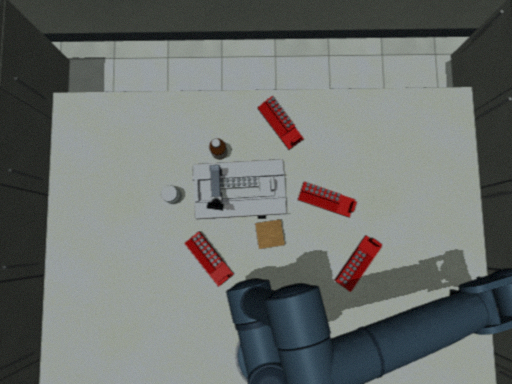

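View pics/wrist0.png

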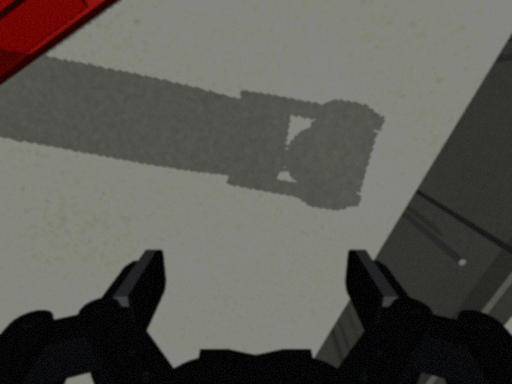

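```bash
python3 - <<'E'
import cv2
a=cv2.imread("pics/top0.png")[140:260,150:310]; cv2.imwrite("pics/top0c.png",cv2.resize(a,(800,600),interpolation=cv2.INTER_CUBIC))
a=cv2.imread("pics/scene0.png")[140:260,200:360]; cv2.imwrite("pics/scene0c.png",cv2.resize(a,(800,600),interpolation=cv2.INTER_CUBIC))
E
```

```text
(no output)
```

View pics/top0c.png

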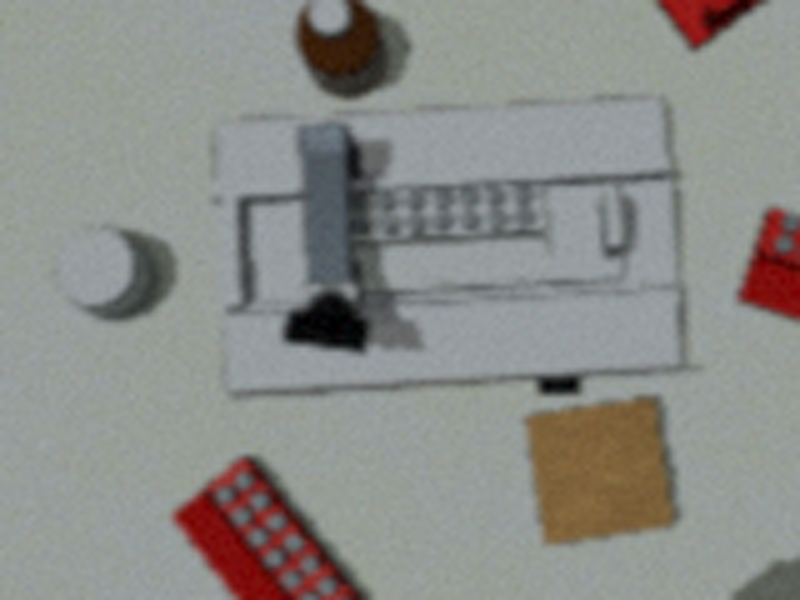

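View pics/scene0c.png

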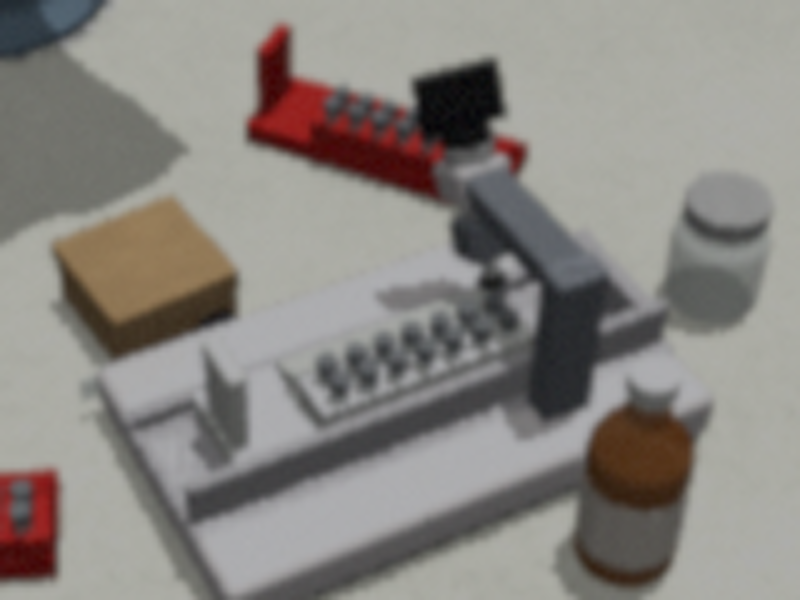

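```bash
cat > h.py <<'E'
from bench import readout, imaging, manip
import cv2,numpy as np
def grab(n,f=None,crop=None):
    d=imaging.get_image(n)
    if f:
        a=d["color"][:,:,::-1]
        if crop: a=a[crop[1]:crop[3],crop[0]:crop[2]]; 
        s=min(800/a.shape[1],600/a.shape[0]); cv2.imwrite(f,cv2.resize(a,None,fx=s,fy=s,interpolation=cv2.INTER_CUBIC))
    return d
def ray(d,u,v):
    T=np.array(d["T"]); r=T[:3,:3]@np.array([(u-d["cx"])/d["fx"],(v-d["cy"])/d["fy"],1]); return T[:3,3],r
def onz(d,u,v,z):
    o,r=ray(d,u,v); return o+r*(z-o[2])/r[2]
def tri(obs):
    A=np.zeros((3,3));b=np.zeros(3)
    for d,u,v in obs:
        o,r=ray(d,u,v); r=r/np.linalg.norm(r); P=np.eye(3)-np.outer(r,r); A+=P;b+=P@o
    p=np.linalg.solve(A,b)
    res=[np.linalg.norm((np.eye(3)-np.outer(r,r)/(r@r))@(p-o)) for o,r in (ray(*x) for x in obs)]
    return p,res
def proj(d,p):
    T=np.array(d["T"]); q=T[:3,:3].T@(np.array(p)-T[:3,3]); return d["fx"]*q[0]/q[2]+d["cx"],d["fy"]*q[1]/q[2]+d["cy"]
E
python3 - <<'E'
from h import *
d=grab("top"); s=grab("scene")
c=lambda x,y:(150+(x-2)/5,140+(y-2)/5); e=lambda x,y:(200+(x-2)/5,140+(y-2)/5)
for p in [(216,120),(664,97),(686,368),(230,392)]: print(onz(d,*c(*p),.04).round(4))
print("fin top", [onz(d,*c(*p),.116).round(4) for p in [(612,190),(615,252)]])
print("knob", tri([(d,*c(327,325)),(s,*e(456,85))]))
for p in [(285,325),(367,347)]: print(onz(d,*c(*p),.2).round(4))
print("box", onz(d,*c(600,470),.05))
E
```

```text
[0.6799 0.259  0.04  ]
[ 0.6923 -0.0668  0.04  ]
[ 0.4946 -0.0783  0.04  ]
[0.4823 0.248  0.04  ]
fin top [array([ 0.6127, -0.0249,  0.116 ]), array([ 0.5697, -0.0262,  0.116 ])]
knob (array([0.51547575, 0.16344949, 0.19332272]), [np.float64(7.512813128703218e-05), np.float64(7.512813128713405e-05)])
[0.5152 0.1896 0.2   ]
[0.5003 0.1371 0.2   ]
box [ 0.42264038 -0.01508152  0.05      ]
```

```bash
python3 -m jog '[{"linear":[0,0,0],"roll":-0.12,"claw":0},{"linear":[0,0,0],"roll":-0.12,"claw":0},{"linear":[0,0,0],"roll":-0.12,"claw":0},{"linear":[0,0,0],"roll":-0.12,"claw":0},{"linear":[0,0,0],"roll":-0.12,"claw":0},{"linear":[0,0,0],"roll":-0.12,"claw":0},{"linear":[0,0,0],"roll":-0.12,"claw":0},{"linear":[0,0,0],"roll":-0.12,"claw":0},{"linear":[0,0,0],"roll":-0.12,"claw":0},{"linear":[0,0,0],"roll":-0.12,"claw":0}]' 40
```

```text
time_s: 1.08
ee_pos: [0.2527, -0.5973, 0.2285]
tcp_rot: [0.999, 0.039, -0.0, -0.002]
force: [0.2, 0.8, 0.3]
opening: 0.0857
```

```bash
python3 -m jog '[{"linear":[28,-28,2],"roll":0.003,"claw":0},{"linear":[28,-28,0],"roll":0.003,"claw":0},{"linear":[28,-28,0],"roll":0.003,"claw":0},{"linear":[28,-28,0],"roll":0.003,"claw":0},{"linear":[28,-28,0],"roll":0.003,"claw":0},{"linear":[28,-28,0],"roll":0.003,"claw":0},{"linear":[28,-28,0],"roll":0.003,"claw":0},{"linear":[28,-28,0],"roll":0.003,"claw":0},{"linear":[28,-28,0],"roll":0.003,"claw":0},{"linear":[28,-28,0],"roll":0.003,"claw":0},{"linear":[28,-28,0],"roll":0.003,"claw":0},{"linear":[28,-28,0],"roll":0.003,"claw":0},{"linear":[28,-28,0],"roll":0.003,"claw":0}]'
python3 - <<'E'
from h import *
grab("wrist","pics/w1.png"); print(readout.state()["ee_pos"],readout.state()["joints"])
E
```

```text
time_s: 2.17
ee_pos: [0.6031, -0.2008, 0.2263]
tcp_rot: [1.0, 0.013, -0.001, -0.001]
force: [0.3, -1.3, -0.3]
opening: 0.0854
[ 0.60678301 -0.19526282  0.22635084] [-0.49117414  0.22047984  1.59606669  0.00574725  1.32610247 -0.52483199]
```

View pics/w1.png

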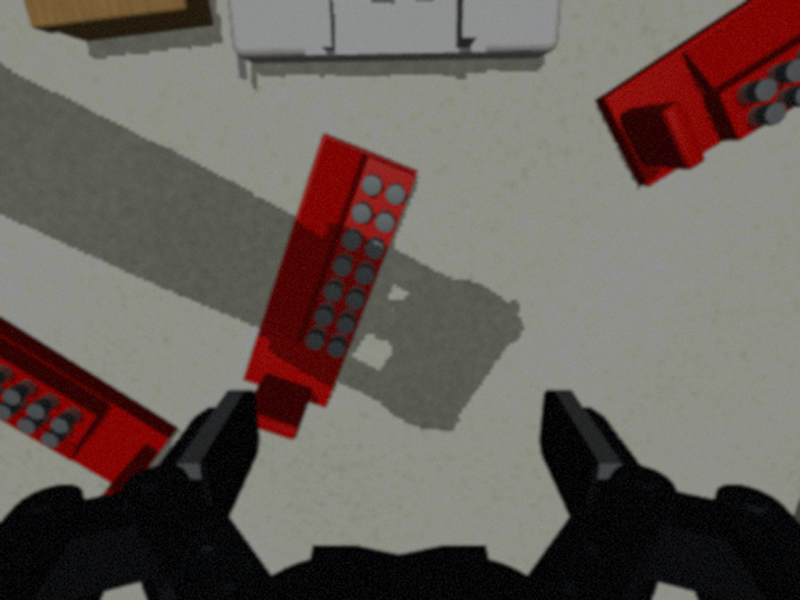

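```bash
python3 -m jog '[{"linear":[-4,-30,0],"roll":-0.006,"claw":0},{"linear":[-4,-30,0],"roll":-0.006,"claw":0},{"linear":[-4,-30,0],"roll":0,"claw":0},{"linear":[0,0,0],"roll":0,"claw":0}]'
python3 - <<'E'
from h import *
d=grab("wrist","pics/w2.png");np.save("pics/w2.npy",d,allow_pickle=True); print(readout.state()["ee_pos"],readout.state()["tcp_rot"])
E
python3 -m jog '[{"linear":[-4,-30,0],"roll":0,"claw":0},{"linear":[-4,-30,0],"roll":0,"claw":0},{"linear":[-4,-15,0],"roll":0,"claw":0},{"linear":[0,0,0],"roll":0,"claw":0}]'
python3 - <<'E'
from h import *
d=grab("wrist","pics/w3.png");np.save("pics/w3.npy",d,allow_pickle=True); print(readout.state()["ee_pos"],readout.state()["tcp_rot"])
E
```

```text
time_s: 2.55
ee_pos: [0.593, -0.099, 0.2256]
tcp_rot: [1.0, 0.025, 0.001, -0.003]
force: [0.2, -0.3, -0.5]
opening: 0.0848
[ 0.59332014 -0.10108328  0.22574566] [ 9.99695128e-01  2.45684751e-02  9.29045203e-04 -2.27567524e-03]
time_s: 2.93
ee_pos: [0.5778, -0.0278, 0.226]
tcp_rot: [1.0, 0.023, 0.001, -0.001]
force: [-0.4, -0.6, -0.0]
opening: 0.0855
[ 0.578169   -0.02892931  0.22610768] [ 9.99746352e-01  2.24489089e-02  1.57473489e-03 -8.93879774e-04]
```

View pics/w2.png

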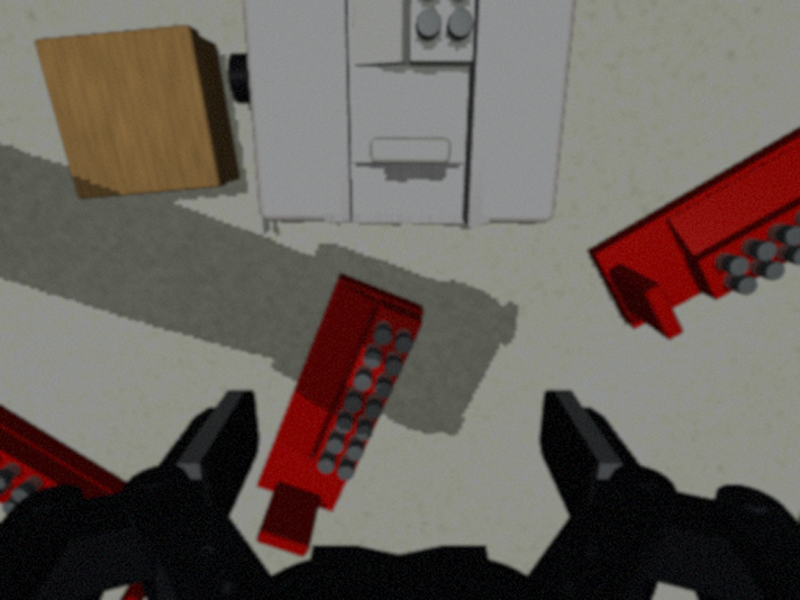

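View pics/w3.png

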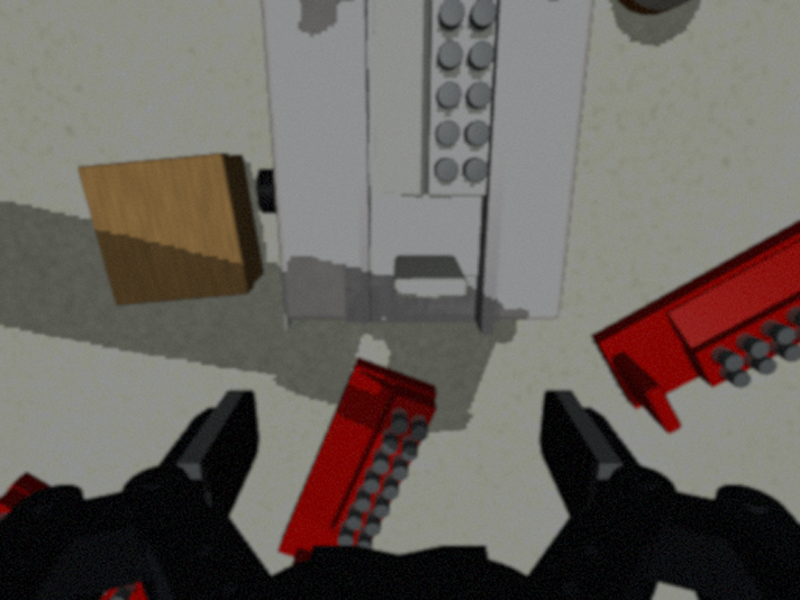

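```bash
python3 - <<'E'
from h import *
a=np.load("pics/w2.npy",allow_pickle=True).item();b=np.load("pics/w3.npy",allow_pickle=True).item()
s=512/800
f=lambda p,q:print(*[x if isinstance(x,list) else x.round(4) for x in (lambda r:[r[0],np.round(r[1],4).tolist()])(tri([(a,p[0]*s,p[1]*s),(b,q[0]*s,q[1]*s)]))])
print("fin top corners +y L,R; -y L,R")
f((371,138),(394,276));f((450,138),(461,276));f((371,160),(395,295));f((450,160),(466,295))
print("shaker -y end corners");f((263,220),(287,318));f((552,218),(557,318))
print("first tube caps");f((428,24),(445,170));f((460,24),(475,170))
for d,p in((a,(263,220)),(a,(552,218)),(b,(287,318)),(b,(557,318))): print(onz(d,p[0]*s,p[1]*s,.04).round(4))
E
```

```text
fin top corners +y L,R; -y L,R
[ 0.5747 -0.0184  0.1112] [0.0001, 0.0001]
[ 0.6128 -0.0167  0.1109] [0.0016, 0.0016]
[ 0.5754 -0.0289  0.1125] [0.0002, 0.0002]
[ 0.6148 -0.027   0.1127] [0.0002, 0.0002]
shaker -y end corners
[ 0.4982 -0.0749  0.0324] [0.0001, 0.0001]
[ 0.6924 -0.0625  0.0431] [0.0005, 0.0005]
first tube caps
[0.6004 0.0378 0.0917] [0.0003, 0.0003]
[0.6167 0.0385 0.0922] [0.0001, 0.0001]
[ 0.5003 -0.0737  0.04  ]
[ 0.6939 -0.0628  0.04  ]
[ 0.4998 -0.0721  0.04  ]
[ 0.6929 -0.0636  0.04  ]
```

```bash
python3 -m jog '[{"linear":[8,15,0],"roll":0,"claw":1},{"linear":[8,15,0],"roll":0,"claw":1},{"linear":[0,2,0],"roll":0,"claw":1},{"linear":[0,0,0],"roll":0,"claw":1},{"linear":[0,0,0],"roll":0,"claw":1},{"linear":[0,0,30],"roll":0,"claw":1},{"linear":[0,0,30],"roll":0,"claw":1}]'
python3 - <<'E'
from h import *
d=grab("wrist","pics/w4.png"); print(readout.state()["ee_pos"],readout.state()["tcp_rot"])
for p in [(.5754,-.0289,.114),(.6148,-.027,.114)]: print(np.array(proj(d,p))*800/512)
E
```

```text
time_s: 3.57
ee_pos: [0.6039, -0.0729, 0.1728]
tcp_rot: [1.0, 0.018, 0.009, 0.003]
force: [-0.5, 0.2, -1.4]
opening: 0.0005
[ 0.60065873 -0.07208786  0.16615483] [0.99982323 0.01817414 0.00466138 0.00121982]
[332.00696891 227.45925949]
[427.48528292 226.00984242]
```

View pics/w4.png

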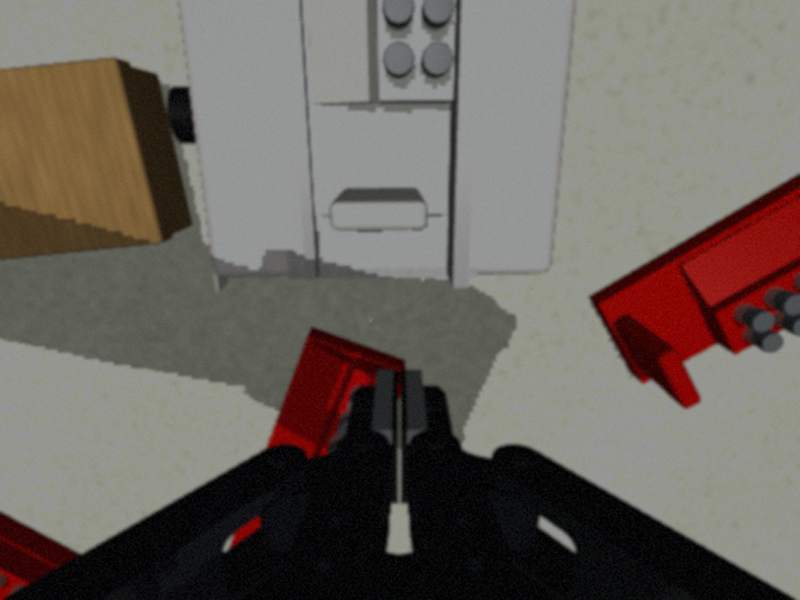

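```bash
python3 -m jog '[{"linear":[-2,0,30],"roll":-0.01,"claw":1},{"linear":[-2,0,30],"roll":0,"claw":1},{"linear":[0,0,25],"roll":0,"claw":1},{"linear":[0,0,6],"roll":0,"claw":1},{"linear":[0,0,0],"roll":0,"claw":1}]'
```

```text
time_s: 4.03
ee_pos: [0.5969, -0.0733, 0.0727]
tcp_rot: [1.0, 0.023, 0.003, 0.001]
force: [0.4, 0.8, 0.3]
opening: -0.0001
```

```bash
python3 -m jog '[{"linear":[0,-10,0],"roll":0,"claw":1},{"linear":[0,-10,0],"roll":0,"claw":1},{"linear":[0,-8,0],"roll":0,"claw":1},{"linear":[0,-6,0],"roll":0,"claw":1},{"linear":[0,-6,0],"roll":0,"claw":1},{"linear":[0,-6,0],"roll":0,"claw":1},{"linear":[0,-6,0],"roll":0,"claw":1},{"linear":[0,-6,0],"roll":0,"claw":1},{"linear":[0,-6,0],"roll":0,"claw":1},{"linear":[0,-6,0],"roll":0,"claw":1},{"linear":[0,-6,0],"roll":0,"claw":1}]'
python3 - <<'E'
from h import *
grab("wrist","pics/w5.png"); s=readout.state(); print(s["ee_pos"],s["force"],s["tcp_rot"])
E
```

```text
time_s: 4.95
ee_pos: [0.5982, 0.0078, 0.0816]
tcp_rot: [1.0, 0.023, 0.01, 0.004]
force: [0.6, -2.8, -0.7]
opening: 0.0
[0.59799851 0.00905977 0.08149502] [ 0.02530078  0.92326276 -0.4327045 ] [0.99967147 0.02355915 0.00947539 0.00348272]
```

View pics/w5.png

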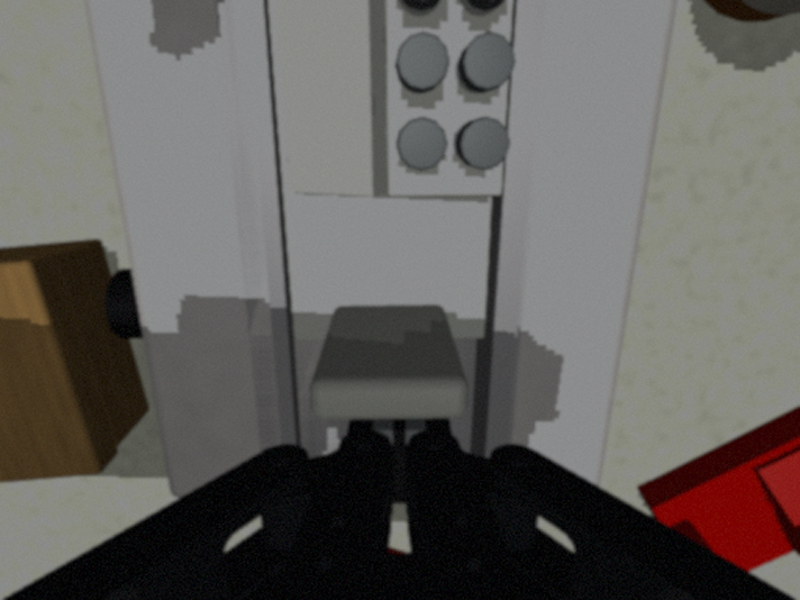

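```bash
python3 -m jog '[{"linear":[0,-5,2],"roll":0,"claw":1},{"linear":[0,-5,2],"roll":0,"claw":1},{"linear":[0,-4,2],"roll":0,"claw":1}]'; python3 -m jog '[{"linear":[0,-4,1],"roll":0,"claw":1},{"linear":[0,-4,1],"roll":0,"claw":1}]';python3 -m jog '[{"linear":[0,-4,1],"roll":0,"claw":1}]';python3 -m jog '[{"linear":[0,-4,1],"roll":0,"claw":1}]'
python3 - <<'E'
from h import *
grab("scene","pics/s6.png",(200,140,360,260)); s=readout.state(); print(s["ee_pos"],s["force"],s["tcp_rot"])
E
```

```text
time_s: 5.25
ee_pos: [0.5992, 0.0225, 0.0774]
tcp_rot: [1.0, 0.024, 0.011, 0.005]
force: [-4.6, -10.8, 12.9]
opening: -0.0001
time_s: 5.42
ee_pos: [0.5994, 0.0284, 0.0773]
tcp_rot: [1.0, 0.024, 0.011, 0.008]
force: [-6.5, -10.9, 9.5]
opening: 0.0003
time_s: 5.5
ee_pos: [0.5993, 0.0299, 0.0773]
tcp_rot: [1.0, 0.025, 0.01, 0.011]
force: [-6.7, -25.8, 9.1]
opening: -0.0001
time_s: 5.58
ee_pos: [0.5993, 0.0296, 0.0774]
tcp_rot: [0.999, 0.026, 0.01, 0.016]
force: [-6.1, -27.2, 8.3]
opening: 0.0002
[0.59929435 0.02954112 0.07746223] [ -6.01829398 -22.7168744    9.31248152] [0.99949615 0.02579819 0.00955581 0.0158301 ]
```

View pics/s6.png

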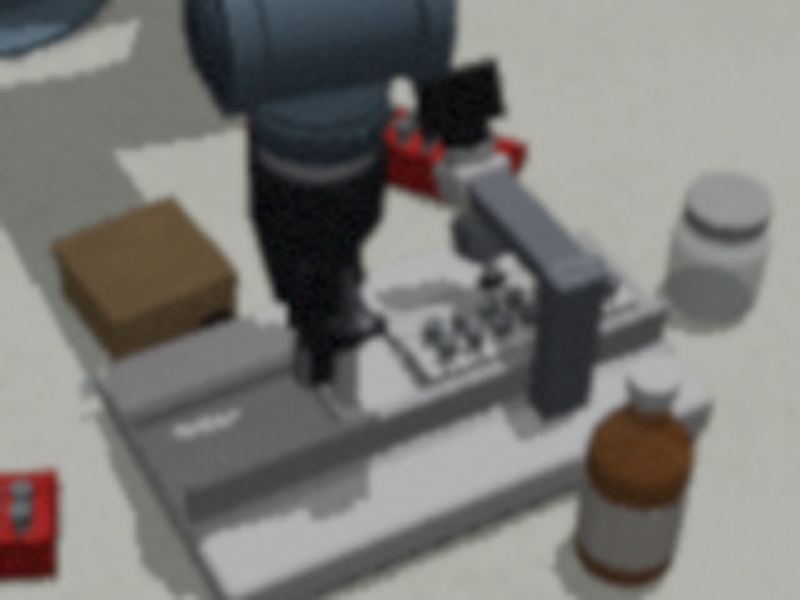

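```bash
python3 -m jog '[{"linear":[0,10,0],"roll":0,"claw":1},{"linear":[0,15,0],"roll":0,"claw":1},{"linear":[0,5,0],"roll":0,"claw":1},{"linear":[0,0,-30],"roll":0,"claw":1},{"linear":[0,0,-30],"roll":0,"claw":1},{"linear":[0,0,-30],"roll":0,"claw":1},{"linear":[0,0,-30],"roll":0,"claw":0},{"linear":[0,0,-30],"roll":0,"claw":0},{"linear":[0,0,-5],"roll":0,"claw":0},{"linear":[0,0,0],"roll":0,"claw":0}]'
python3 - <<'E'
from h import *
d=grab("wrist","pics/w7.png"); np.save("pics/w7.npy",d,allow_pickle=True); d=grab("scene","pics/s7.png",(200,140,360,260));np.save("pics/s7.npy",d,allow_pickle=True); s=readout.state(); print(s["ee_pos"],s["force"],s["tcp_rot"])
E
```

```text
time_s: 6.47
ee_pos: [0.5941, 0.0087, 0.2326]
tcp_rot: [1.0, 0.024, 0.003, 0.009]
force: [0.2, -0.1, -1.0]
opening: 0.048
[0.59353014 0.00853145 0.23090936] [-0.54445219  0.32980204  0.31100986] [0.99967132 0.0240495  0.00186247 0.00868335]
```

View pics/w7.png

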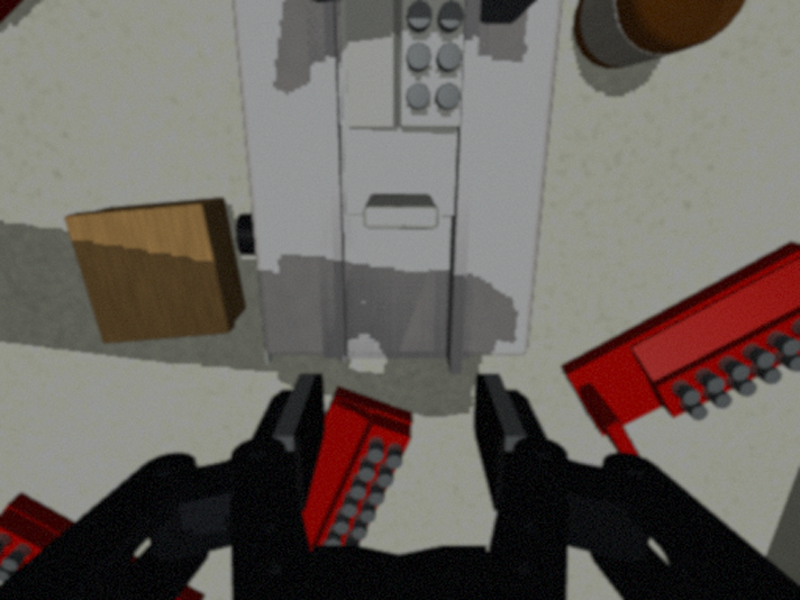

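View pics/s7.png

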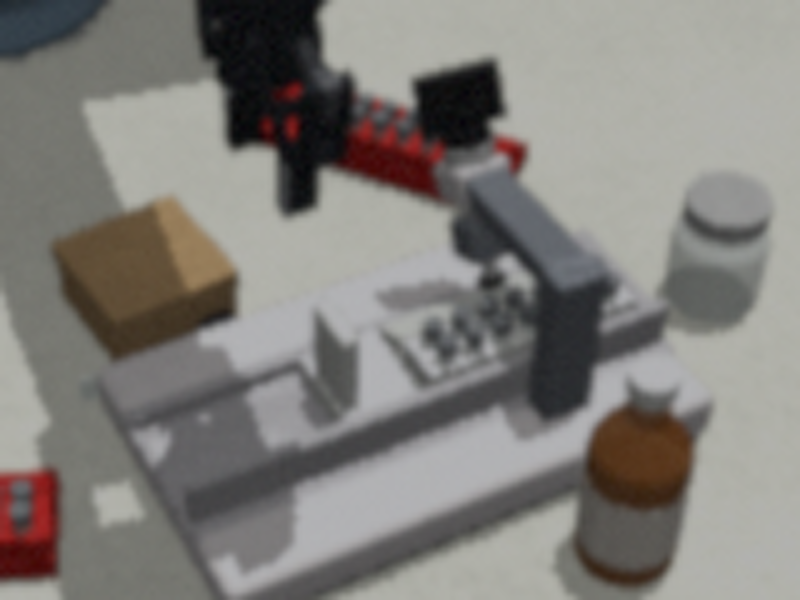

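```bash
python3 - <<'E'
from h import *
d=np.load("pics/w7.npy",allow_pickle=True).item(); s=.64
for z in (.112,.116):
  print(onz(d,364*s,228*s,z),onz(d,438*s,228*s,z))
a=onz(d,267*s,356*s,.04);b=onz(d,527*s,354*s,.04); print(a,b)
E
```

```text
[0.57403263 0.04028139 0.112     ] [0.61394456 0.04214256 0.112     ]
[0.57425899 0.04104779 0.116     ] [0.61356279 0.04288061 0.116     ]
[ 0.49961315 -0.07371011  0.04      ] [ 0.69476781 -0.06326966  0.04      ]
```

```bash
python3 -m jog '[{"linear":[0,0,-30],"roll":0,"claw":0},{"linear":[-28,0,-10],"roll":0,"claw":0},{"linear":[-28,0,0],"roll":0,"claw":0},{"linear":[-25,-12,0],"roll":0,"claw":0},{"linear":[0,-12,0],"roll":0,"claw":0},{"linear":[0,0,0],"roll":0,"claw":0}]'
python3 - <<'E'
from h import *
d=grab("wrist","pics/w8.png"); np.save("pics/w8.npy",d,allow_pickle=True); s=readout.state(); print(s["ee_pos"],s["force"],s["tcp_rot"])
E
python3 -m jog '[{"linear":[0,-30,0],"roll":0,"claw":0},{"linear":[0,-30,0],"roll":0,"claw":0},{"linear":[0,0,0],"roll":0,"claw":0}]'
python3 - <<'E'
from h import *
d=grab("wrist","pics/w9.png"); np.save("pics/w9.npy",d,allow_pickle=True); s=readout.state(); print(s["ee_pos"],s["force"],s["tcp_rot"],s["joints"])
E
```

```text
time_s: 7.07
ee_pos: [0.5034, 0.0316, 0.2583]
tcp_rot: [1.0, 0.023, -0.009, 0.005]
force: [1.0, -0.5, 0.7]
opening: 0.0852
[0.50343162 0.03100657 0.25783902] [-0.05920684  0.87558444 -0.6702657 ] [ 0.99965796  0.02356729 -0.00993751  0.00545891]
time_s: 7.37
ee_pos: [0.5018, 0.0913, 0.2538]
tcp_rot: [1.0, 0.022, -0.012, 0.005]
force: [-0.3, 0.9, -0.6]
opening: 0.0852
[0.50190778 0.08967905 0.25359318] [ 0.62389774 -0.26962141  0.24121252] [ 0.99967499  0.02141746 -0.01242238  0.0060736 ] [-0.03891369 -0.09103125  1.87283827 -0.01386383  1.38387254 -0.07901547]
```

View pics/w8.png

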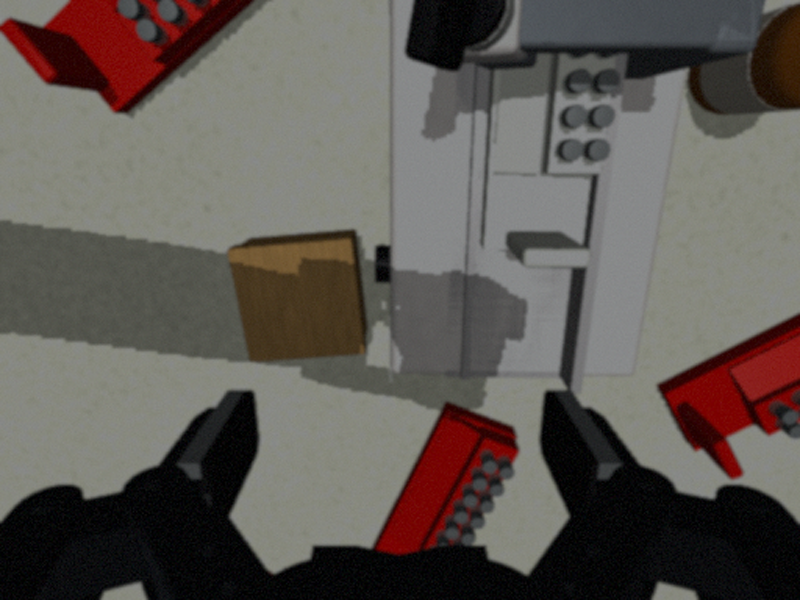

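View pics/w9.png

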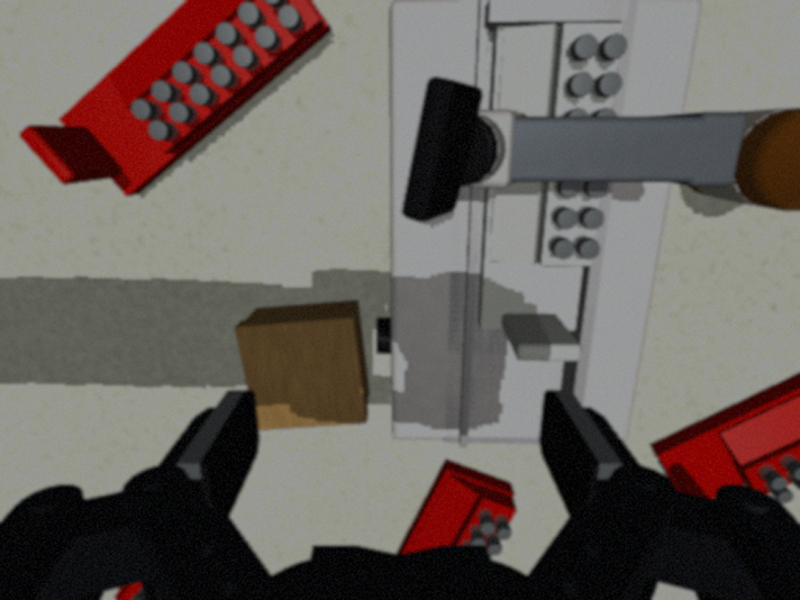

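```bash
python3 -m jog '[{"linear":[0,-25,-4],"roll":0,"claw":0},{"linear":[0,0,0],"roll":0,"claw":0}]'
python3 - <<'E'
from h import *
d=grab("wrist","pics/w10.png"); np.save("pics/w10.npy",d,allow_pickle=True); s=readout.state(); print(s["ee_pos"],s["force"],s["tcp_rot"],s["joints"])
t=[]
for n,(x0,y0,x1,y1) in (("w9",(250,40,330,150)),("w10",(250,70,330,180))):
    d=np.load(f"pics/{n}.npy",allow_pickle=True).item(); a=d["color"][y0:y1,x0:x1,::-1]
    a=np.clip(a.astype(float)*3.5,0,255).astype(np.uint8); t.append(cv2.resize(a,(400,550),interpolation=cv2.INTER_CUBIC))
cv2.imwrite("pics/k10.png",np.hstack(t))
E
```

```text
time_s: 7.58
ee_pos: [0.502, 0.1142, 0.2556]
tcp_rot: [1.0, 0.021, -0.014, 0.006]
force: [0.7, -0.2, 0.7]
opening: 0.0855
[0.50202476 0.11259106 0.25511691] [ 0.46381425 -1.17024144 -0.29641831] [ 0.99966287  0.02055419 -0.01411804  0.00723497] [ 0.00748811 -0.07793596  1.85784599 -0.01508296  1.38975055 -0.03070424]
```

View pics/k10.png

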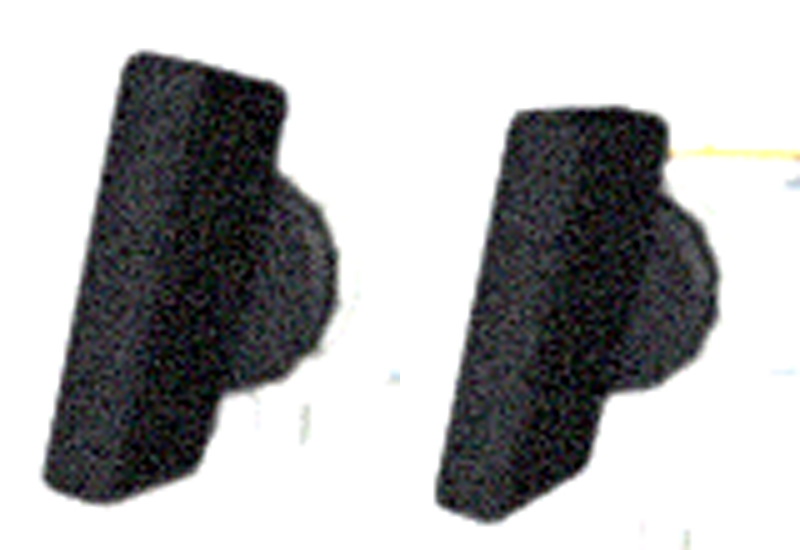

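View pics/w10.png

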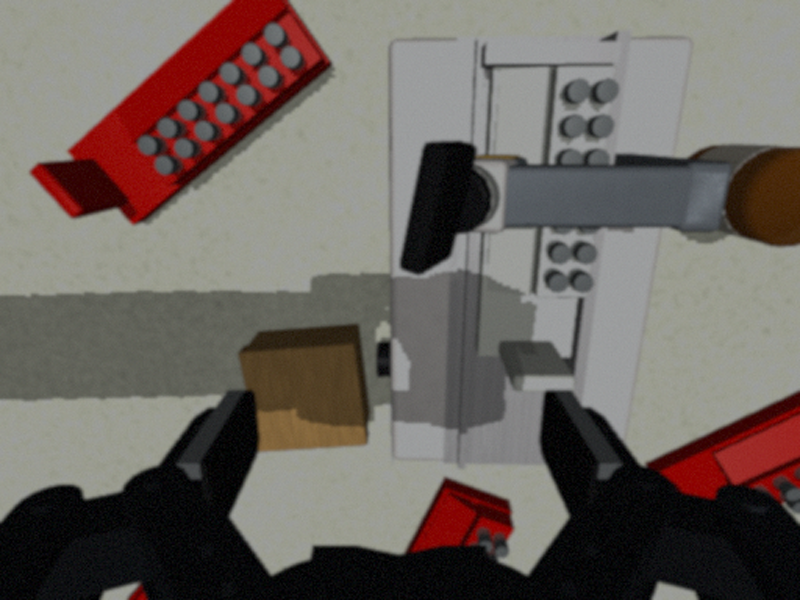

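```bash
python3 - <<'E'
from h import *
a=np.load("pics/w9.npy",allow_pickle=True).item();b=np.load("pics/w10.npy",allow_pickle=True).item()
def f(p,q):
    r=tri([(a,250+p[0]/5-.4,40+p[1]/5-.4),(b,250+q[0]/5-.4,70+q[1]/5-.4)]); print(r[0].round(4),np.round(r[1],4)); return r[0]
p=f((130,57),(112,112)); q=f((45,483),(38,500)); r=f((106,502),(90,522))
for d,c,(y0) in ((a,[(130,57),(45,483),(106,502)],40),(b,[(112,112),(38,500),(90,522)],70)):
    print([onz(d,250+x/5-.4,y0+y/5-.4,.2).round(4).tolist() for x,y in c])
# predicted bar top face for yaw, theta
yaw=.046; O=np.array([.5885,.1195,0]); R=np.array([[np.cos(yaw),-np.sin(yaw),0],[np.sin(yaw),np.cos(yaw),0],[0,0,1]])
ax=np.array([-.423,0,.906]); 
for th in (.1,.2,.3,.4):
    x0=np.array([.906,0,.423]);y0=np.array([0,1,0]); bx=x0*np.cos(th)-y0*np.sin(th); by=y0*np.cos(th)+x0*np.sin(th)
    print(th,[ (O+R@(np.array([-.075,.05,.189])+.012*ax+sx*.006*bx+sy*.027*by)).round(4).tolist() for sx,sy in((-1,1),(-1,-1),(1,-1))])
E
```

```text
[0.5072 0.1921 0.1977] [0.0002 0.0002]
[0.4999 0.1416 0.1923] [0.0001 0.0001]
[0.5074 0.1405 0.1983] [0.0003 0.0003]
[[0.5074, 0.1918, 0.2], [0.4999, 0.1427, 0.2], [0.5076, 0.1407, 0.2]]
[[0.5069, 0.1921, 0.2], [0.5001, 0.1436, 0.2], [0.507, 0.141, 0.2]]
0.1 [[0.502, 0.1931, 0.1985], [0.4996, 0.1392, 0.1962], [0.5104, 0.1385, 0.2013]]
0.2 [[0.5045, 0.1934, 0.1997], [0.4972, 0.1401, 0.1951], [0.5079, 0.1382, 0.2001]]
0.3 [[0.507, 0.1934, 0.2008], [0.4949, 0.1412, 0.1941], [0.5054, 0.1381, 0.1989]]
0.4 [[0.5095, 0.1931, 0.202], [0.4927, 0.1426, 0.1931], [0.5029, 0.1384, 0.1978]]
```

```bash
python3 -m jog '[{"linear":[0,0,-1],"roll":-0.12,"claw":0},{"linear":[0,0,-1],"roll":-0.12,"claw":0},{"linear":[0,0,0],"roll":-0.12,"claw":0},{"linear":[0,0,0],"roll":-0.12,"claw":0},{"linear":[0,0,0],"roll":-0.12,"claw":0},{"linear":[0,0,0],"roll":-0.12,"claw":0},{"linear":[0,0,0],"roll":-0.12,"claw":0},{"linear":[0,0,0],"roll":-0.12,"claw":0},{"linear":[0,0,0],"roll":-0.12,"claw":0},{"linear":[0,0,0],"roll":-0.12,"claw":0},{"linear":[0,0,0],"roll":-0.12,"claw":0},{"linear":[0,0,0],"roll":-0.12,"claw":0},{"linear":[0,0,0],"roll":-0.12,"claw":0},{"linear":[0,0,0],"roll":-0.12,"claw":0},{"linear":[0,0,0],"roll":-0.12,"claw":0},{"linear":[0,0,0],"roll":-0.12,"claw":0},{"linear":[0,0,0],"roll":-0.12,"claw":0},{"linear":[0,0,0],"roll":-0.12,"claw":0}]'
cat > st.py <<'E'
from h import *
from scipy.spatial.transform import Rotation as Ro
s=readout.state(); R=Ro.from_quat(s["tcp_rot"]).as_matrix()
print("t",s["time_s"],"pos",s["ee_pos"].round(4),"xang",round(np.arctan2(R[1,0],R[0,0]),3),"z",R[:,2].round(3),"j",s["joints"].round(3),"F",s["force"].round(1),"Tq",s["wrist_torque"].round(2),"op",round(s["opening"],4))
K=np.array([.5133,.166,.189]); v=K-s["ee_pos"]; print("knob-tcp in tool mm",(R.T@v*1000).round(1))
E
python3 st.py
```

```text
time_s: 9.13
ee_pos: [0.5098, 0.0876, 0.246]
tcp_rot: [0.414, 0.91, -0.02, -0.015]
force: [-0.1, -0.1, -1.0]
opening: 0.0858
t 9.1333 pos [0.5098 0.0876 0.246 ] xang 2.287 z [-0.045 -0.024 -0.999] j [-0.036 -0.052  1.85  -0.027  1.387 -2.318] F [-0.1 -0.1 -1. ] Tq [ 0.04  0.05 -0.01] op 0.0858
knob-tcp in tool mm [56.2 56.9 54.8]
```

```bash
python3 -m jog '[{"linear":[15,15,0],"roll":-0.1,"claw":0},{"linear":[15,12,-2],"roll":-0.1,"claw":0},{"linear":[8,10,-2],"roll":-0.1,"claw":0},{"linear":[0,8,-2],"roll":-0.1,"claw":0},{"linear":[0,5,0],"roll":-0.05,"claw":0},{"linear":[0,0,0],"roll":0,"claw":0}]'; python3 st.py
```

```text
time_s: 9.63
ee_pos: [0.5179, 0.1455, 0.2464]
tcp_rot: [0.192, 0.981, -0.018, -0.022]
force: [-0.3, -1.2, -0.3]
opening: 0.0857
t 9.6333 pos [0.5179 0.1455 0.2464] xang 2.753 z [-0.05  -0.028 -0.998] j [ 0.075  0.003  1.796 -0.024  1.395 -2.675] F [-0.3 -1.2 -0.3] Tq [ 0.04  0.01 -0.02] op 0.0857
knob-tcp in tool mm [ 9.9 19.8 57. ]
```

```bash
python3 -m jog '[{"linear":[6,10,0],"roll":0,"claw":0},{"linear":[3,8,0],"roll":0,"claw":0},{"linear":[1,0,0],"roll":0,"claw":0},{"linear":[0,0,0],"roll":0,"claw":0}]'; python3 st.py; python3 - <<'E'
from h import *
d=grab("wrist","pics/w11.png"); print(proj(d,(.5133,.166,.2)))
E
```

```text
time_s: 9.97
ee_pos: [0.5159, 0.1649, 0.2445]
tcp_rot: [0.196, 0.98, -0.019, -0.023]
force: [-0.7, 0.6, -0.0]
opening: 0.0857
t 9.9667 pos [0.5159 0.1649 0.2445] xang 2.746 z [-0.052 -0.029 -0.998] j [ 0.111  0.016  1.787 -0.023  1.394 -2.631] F [-0.7  0.6 -0. ] Tq [ 0.05 -0.07  0.01] op 0.0857
knob-tcp in tool mm [ 0.8  2.6 55.5]
(np.float64(255.91847766290354), np.float64(220.3889562742586))
```

View pics/w11.png

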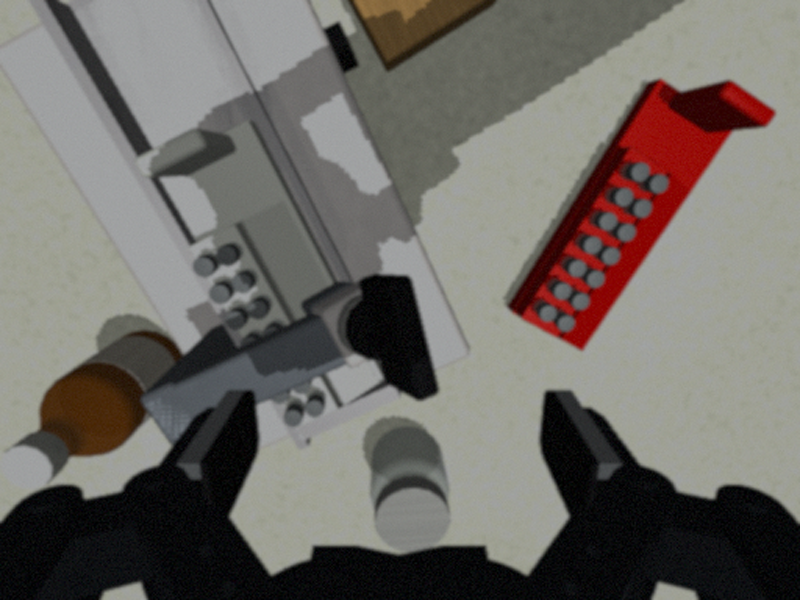

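```bash
python3 -m jog '[{"linear":[0,2,20],"roll":0,"claw":0},{"linear":[0,0,20],"roll":0,"claw":0.3},{"linear":[0,0,14],"roll":0,"claw":0.4},{"linear":[0,0,5],"roll":0,"claw":0.4},{"linear":[0,0,0],"roll":0,"claw":0.4}]' 25; python3 st.py; python3 - <<'E'
from h import *
d=grab("wrist","pics/w12.png")
E
```

```text
time_s: 10.43
ee_pos: [0.5148, 0.1643, 0.1854]
tcp_rot: [0.197, 0.98, -0.019, -0.02]
force: [-0.4, 0.7, 0.4]
opening: 0.0516
t 10.4333 pos [0.5148 0.1643 0.1854] xang 2.744 z [-0.048 -0.029 -0.998] j [ 0.11   0.069  1.844 -0.024  1.279 -2.627] F [-0.4  0.7  0.4] Tq [ 0.03  0.02 -0.  ] op 0.0516
knob-tcp in tool mm [ 2.2  0.8 -3.6]
```

View pics/w12.png

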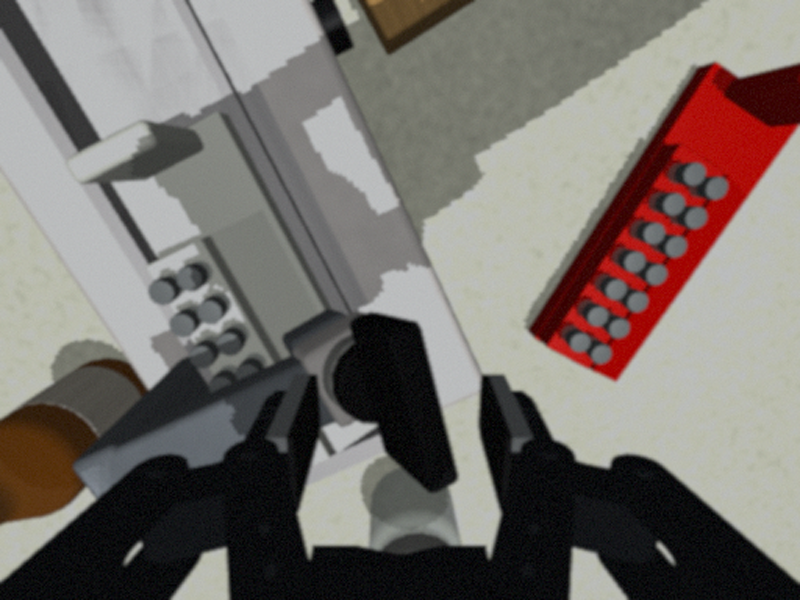

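```bash
python3 -m jog '[{"linear":[2,1,5],"roll":0,"claw":0.6},{"linear":[0,0,2],"roll":0,"claw":0.75},{"linear":[0,0,0],"roll":0,"claw":0.75},{"linear":[0,0,0],"roll":0,"claw":0.75}]' 20; python3 st.py;  python3 -m jog '[{"linear":[0,0,0],"roll":0.1,"claw":0.75},{"linear":[0,0,0],"roll":0.1,"claw":0.75},{"linear":[0,0,0],"roll":0.1,"claw":0.75},{"linear":[0,0,0],"roll":0.1,"claw":0.75}]'; python3 st.py; python3 - <<'E'
from h import *
d=grab("wrist","pics/w13.png")
E
```

```text
time_s: 10.82
ee_pos: [0.5116, 0.1679, 0.1818]
tcp_rot: [0.197, 0.98, -0.017, -0.023]
force: [1.3, -2.2, -2.9]
opening: 0.0216
t 10.8167 pos [0.5116 0.1679 0.1818] xang 2.745 z [-0.051 -0.025 -0.998] j [ 0.115  0.07   1.85  -0.02   1.276 -2.624] F [ 1.3 -2.2 -2.9] Tq [-0.4  -0.4   0.14] op 0.0216
knob-tcp in tool mm [-2.1 -1.4 -7.3]
time_s: 11.15
ee_pos: [0.5108, 0.1669, 0.1837]
tcp_rot: [0.394, 0.919, -0.024, -0.018]
force: [-3.9, -2.2, 2.3]
opening: 0.0218
t 11.15 pos [0.5108 0.1669 0.1837] xang 2.331 z [-0.052 -0.029 -0.998] j [ 0.116  0.067  1.85  -0.024  1.281 -2.208] F [-3.9 -2.2  2.3] Tq [-0.19  0.53  0.16] op 0.0218
knob-tcp in tool mm [-2.3  0.8 -5.4]
```

View pics/w13.png

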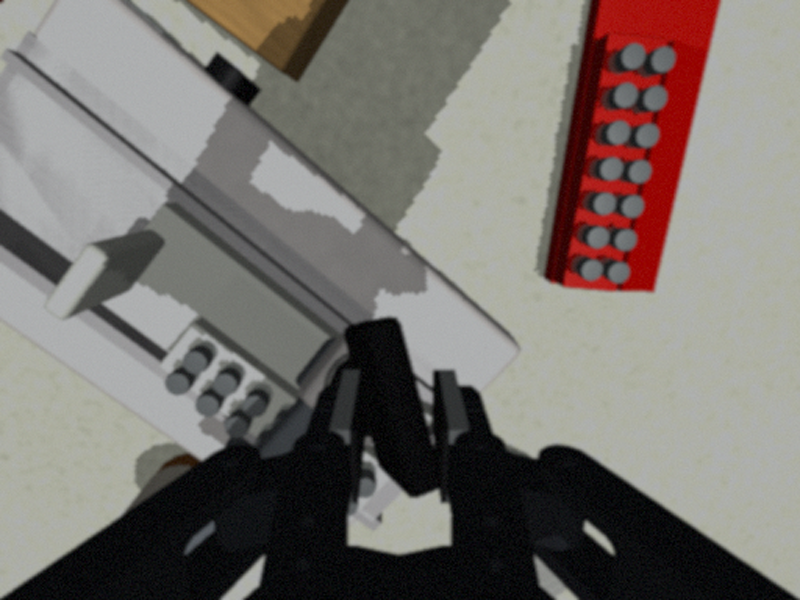

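```bash
python3 -m jog '[{"linear":[-1,0,1],"roll":0.1,"claw":0.75},{"linear":[0,0,1],"roll":0.1,"claw":0.75},{"linear":[0,0,0],"roll":0.1,"claw":0.75},{"linear":[0,0,0],"roll":0.1,"claw":0.75},{"linear":[0,0,0],"roll":0.1,"claw":0.75},{"linear":[0,0,0],"roll":0.1,"claw":0.75},{"linear":[0,0,0],"roll":0.1,"claw":0.75}]'; python3 st.py; python3 - <<'E'
from h import *
d=grab("wrist","pics/w14.png"); grab("top","pics/t14.png",(150,140,310,260))
E
```

```text
time_s: 11.78
ee_pos: [0.5108, 0.1665, 0.1854]
tcp_rot: [0.691, 0.722, -0.029, -0.009]
force: [-2.1, -1.3, 0.4]
opening: 0.0215
t 11.7833 pos [0.5108 0.1665 0.1854] xang 1.616 z [-0.053 -0.03  -0.998] j [ 0.116  0.065  1.848 -0.025  1.284 -1.492] F [-2.1 -1.3  0.4] Tq [-0.11  0.1   0.13] op 0.0215
knob-tcp in tool mm [-0.7  2.3 -3.7]
```

View pics/w14.png

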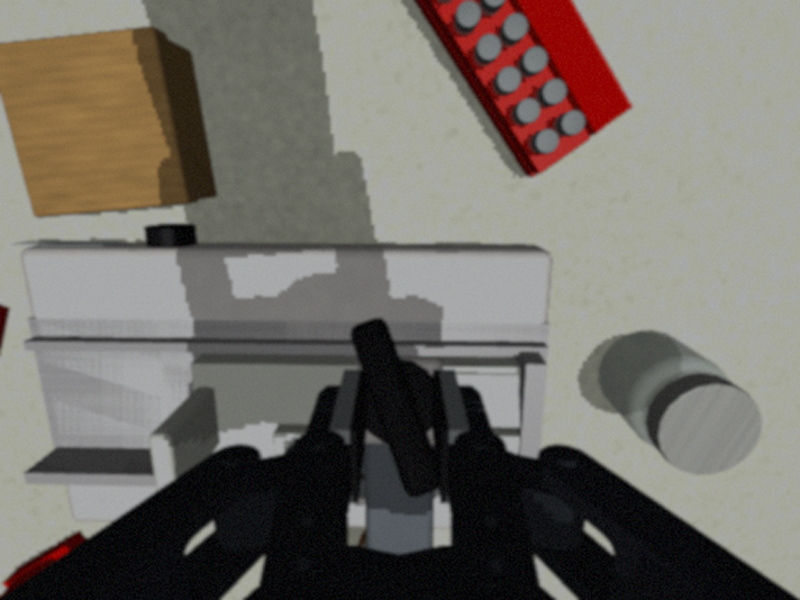

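View pics/t14.png

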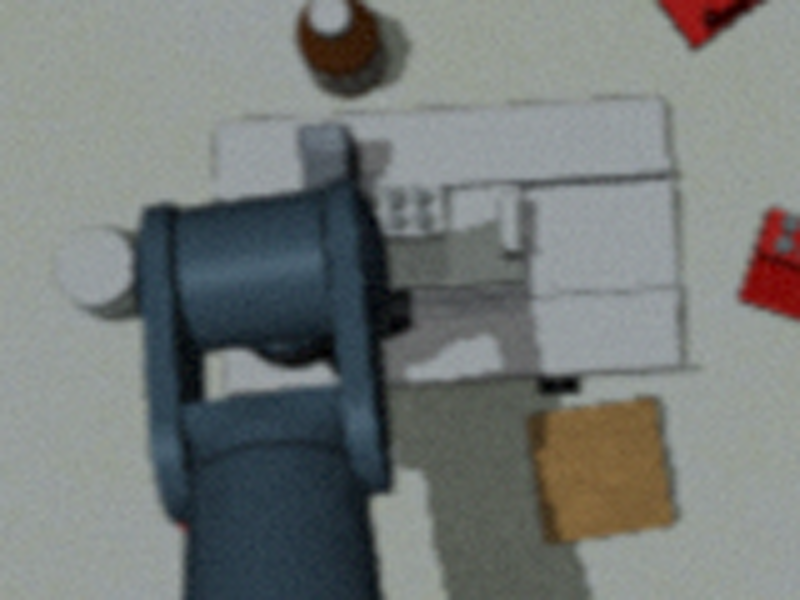

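```bash
python3 -m jog '[{"linear":[0,1,1],"roll":0.1,"claw":0.8},{"linear":[0,1,1],"roll":0.1,"claw":0.8},{"linear":[0,0,0],"roll":0.1,"claw":0.8},{"linear":[0,0,0],"roll":0.1,"claw":0.8},{"linear":[0,0,0],"roll":0.1,"claw":0.8}]'; python3 st.py; python3 - <<'E'
from h import *
d=grab("wrist","pics/w15.png")
E
```

```text
time_s: 12.3
ee_pos: [0.5117, 0.1655, 0.1851]
tcp_rot: [0.846, 0.532, -0.032, -0.001]
force: [-2.8, -1.1, 1.5]
opening: 0.0175
t 12.3 pos [0.5117 0.1655 0.1851] xang 1.124 z [-0.056 -0.033 -0.998] j [ 0.115  0.069  1.845 -0.028  1.287 -1.   ] F [-2.8 -1.1  1.5] Tq [-0.05  0.27  0.3 ] op 0.0175
knob-tcp in tool mm [ 0.9  1.  -4. ]
```

View pics/w15.png

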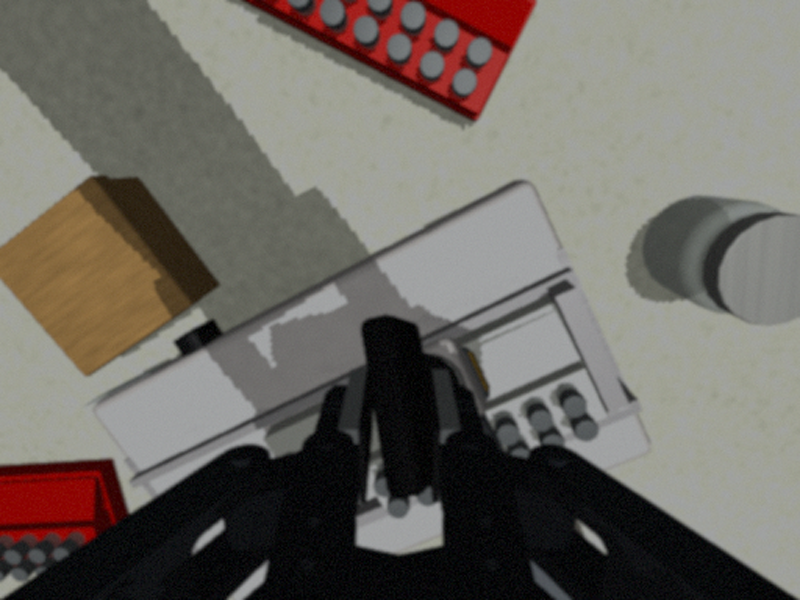

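```bash
cat > lk.py <<'E'
import sys
from h import *
n=sys.argv[1]; d=grab("wrist",f"pics/{n}.png"); np.save(f"pics/{n}.npy",d,allow_pickle=True)
a=d["color"][170:330,190:410,::-1]; cv2.imwrite(f"pics/{n}c.png",cv2.resize(np.clip(a*1.5,0,255).astype(np.uint8),(770,560),interpolation=cv2.INTER_CUBIC))
E
python3 -m jog '[{"linear":[0,0,0],"roll":0.08,"claw":0.8},{"linear":[0,0,0],"roll":0.08,"claw":0.8}]'; python3 st.py; python3 lk.py w16
```

```text
time_s: 12.52
ee_pos: [0.5116, 0.1653, 0.1854]
tcp_rot: [0.885, 0.464, -0.033, 0.002]
force: [-3.3, -1.8, 0.5]
opening: 0.0174
t 12.5167 pos [0.5116 0.1653 0.1854] xang 0.967 z [-0.056 -0.034 -0.998] j [ 0.115  0.068  1.845 -0.028  1.288 -0.843] F [-3.3 -1.8  0.5] Tq [-0.05  0.24  0.29] op 0.0174
knob-tcp in tool mm [ 1.3  0.9 -3.7]
```

View pics/w16c.png

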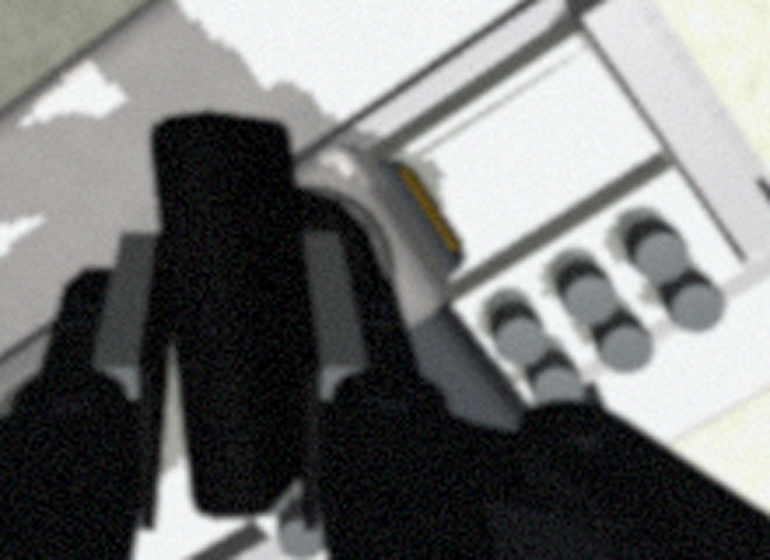

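```bash
python3 -m jog '[{"linear":[0,0,0],"roll":0.09,"claw":0.8},{"linear":[0,0,0],"roll":0.06,"claw":0.8}]'; python3 st.py; python3 lk.py w17
```

```text
time_s: 12.73
ee_pos: [0.5115, 0.1652, 0.1857]
tcp_rot: [0.916, 0.399, -0.033, 0.004]
force: [-2.6, -1.5, 0.8]
opening: 0.0174
t 12.7333 pos [0.5115 0.1652 0.1857] xang 0.822 z [-0.056 -0.034 -0.998] j [ 0.115  0.068  1.845 -0.029  1.289 -0.698] F [-2.6 -1.5  0.8] Tq [-0.08  0.2   0.28] op 0.0174
knob-tcp in tool mm [ 1.6  0.8 -3.5]
```

View pics/w17c.png

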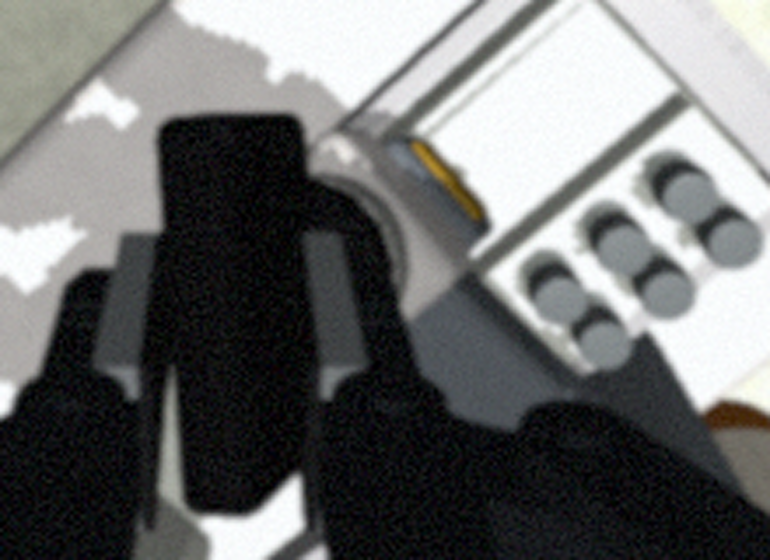

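```bash
python3 -m jog '[{"linear":[0,0,1],"roll":0.08,"claw":0.8}]'; python3 -m jog '[{"linear":[0,0,0],"roll":0.03,"claw":0.8}]'; python3 st.py; python3 lk.py w18
```

```text
time_s: 12.87
ee_pos: [0.5115, 0.1652, 0.1855]
tcp_rot: [0.931, 0.364, -0.032, 0.006]
force: [-4.8, -2.4, 6.7]
opening: 0.0176
time_s: 12.95
ee_pos: [0.5114, 0.1651, 0.1857]
tcp_rot: [0.936, 0.352, -0.032, 0.006]
force: [-2.2, -1.8, -2.8]
opening: 0.0174
t 12.95 pos [0.5114 0.1651 0.1857] xang 0.719 z [-0.056 -0.035 -0.998] j [ 0.115  0.068  1.845 -0.029  1.289 -0.595] F [-2.2 -1.8 -2.8] Tq [-0.06  0.22  0.24] op 0.0174
knob-tcp in tool mm [ 1.8  0.5 -3.4]
```

View pics/w18c.png

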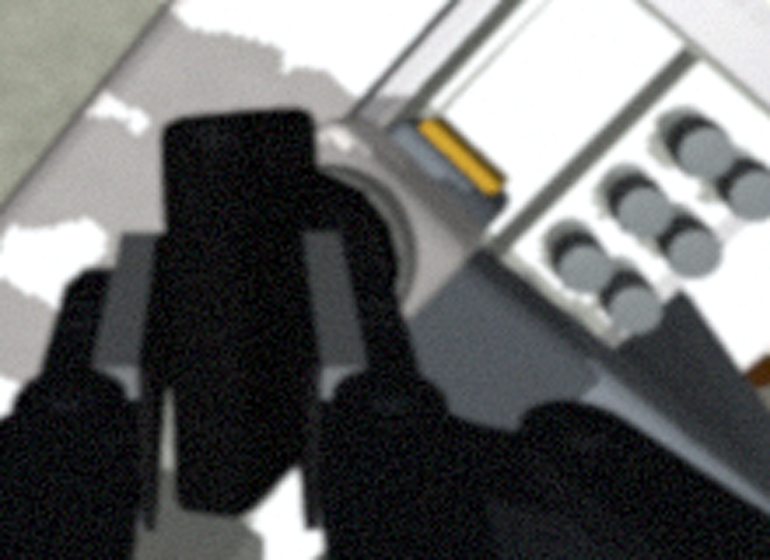

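```bash
python3 -m jog '[{"linear":[0,0,0],"roll":0.07,"claw":0.8}]'; python3 -m jog '[{"linear":[0,0,0],"roll":0,"claw":0.8}]'; python3 st.py; python3 lk.py w19
```

```text
time_s: 13.08
ee_pos: [0.5114, 0.1651, 0.1857]
tcp_rot: [0.947, 0.32, -0.032, 0.007]
force: [-2.3, -1.3, 1.2]
opening: 0.0172
time_s: 13.17
ee_pos: [0.5113, 0.1651, 0.1857]
tcp_rot: [0.946, 0.322, -0.032, 0.007]
force: [-2.2, -1.5, 0.5]
opening: 0.0172
t 13.1667 pos [0.5113 0.1651 0.1857] xang 0.656 z [-0.057 -0.035 -0.998] j [ 0.115  0.068  1.845 -0.029  1.289 -0.533] F [-2.2 -1.5  0.5] Tq [-0.07  0.25  0.25] op 0.0172
knob-tcp in tool mm [ 1.9  0.5 -3.4]
```

View pics/w19c.png

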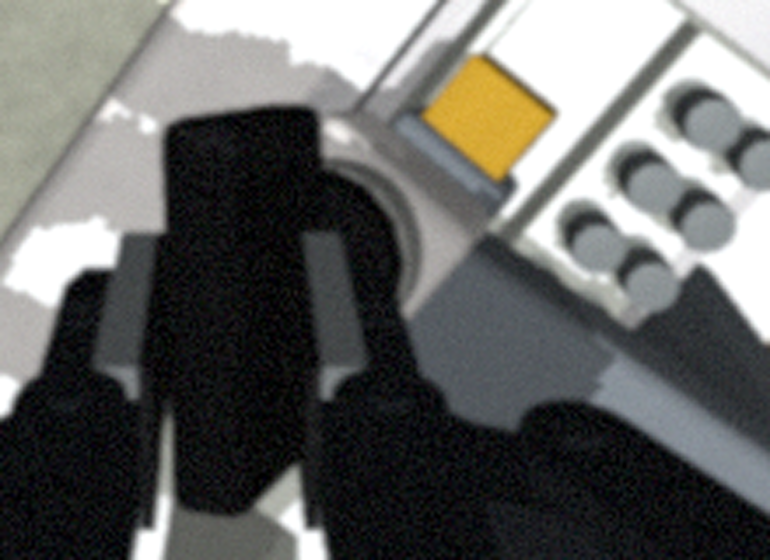

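The tab has popped: the brass now stands out at (490,118) in the crop. I'll stop turning, open and retreat straight up.

```bash
python3 -m jog '[{"linear":[0,0,0],"roll":0,"claw":0.5},{"linear":[0,0,0],"roll":0,"claw":0.4},{"linear":[0,0,0],"roll":0,"claw":0.3},{"linear":[0,0,0],"roll":0,"claw":0.3},{"linear":[0,0,-10],"roll":0,"claw":0.3},{"linear":[0,0,-25],"roll":0,"claw":0.3},{"linear":[0,0,-25],"roll":0,"claw":0.3},{"linear":[0,0,-20],"roll":0,"claw":0.3},{"linear":[0,0,0],"roll":0,"claw":0.3}]'; python3 st.py; python3 lk.py w20
```

```text
time_s: 13.97
ee_pos: [0.5171, 0.1685, 0.2704]
tcp_rot: [0.944, 0.328, -0.03, 0.007]
force: [-0.0, -0.5, 0.9]
opening: 0.0598
t 13.9667 pos [0.5171 0.1685 0.2704] xang 0.669 z [-0.053 -0.032 -0.998] j [ 0.119  0.002  1.753 -0.026  1.443 -0.546] F [-0.  -0.5  0.9] Tq [ 0.01 -0.01 -0.03] op 0.0598
knob-tcp in tool mm [ 0.5  0.3 81.5]
```

View pics/w20.png

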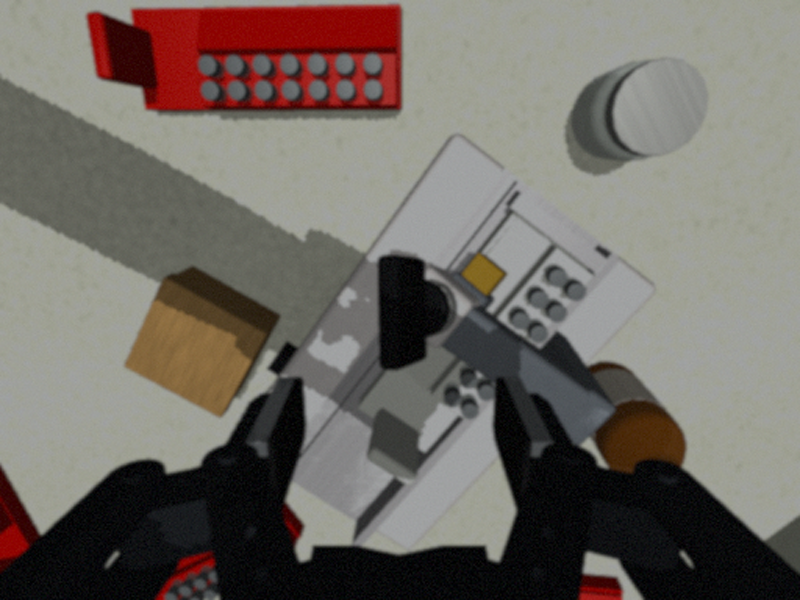

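```bash
python3 - <<'E'
from h import *
d=grab("top","pics/t21.png",(150,140,310,260)); grab("scene","pics/s21.png",(200,140,360,260))
w=np.load("pics/w20.npy",allow_pickle=True).item()
print([onz(w,u*.64,v*.64,.114).round(4).tolist() for u,v in((369,452),(412,478))])
E
```

```text
[[0.5742, 0.046, 0.114], [0.6113, 0.049, 0.114]]
```

View pics/t21.png

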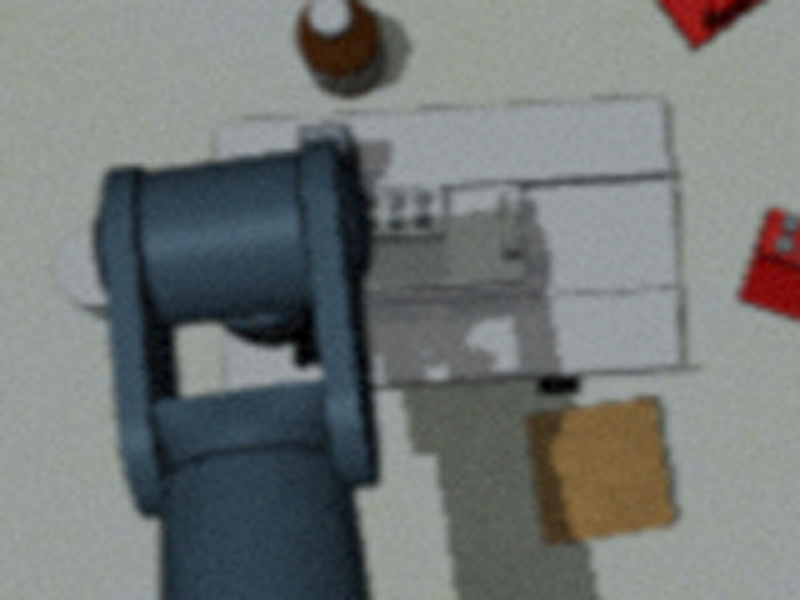

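View pics/s21.png

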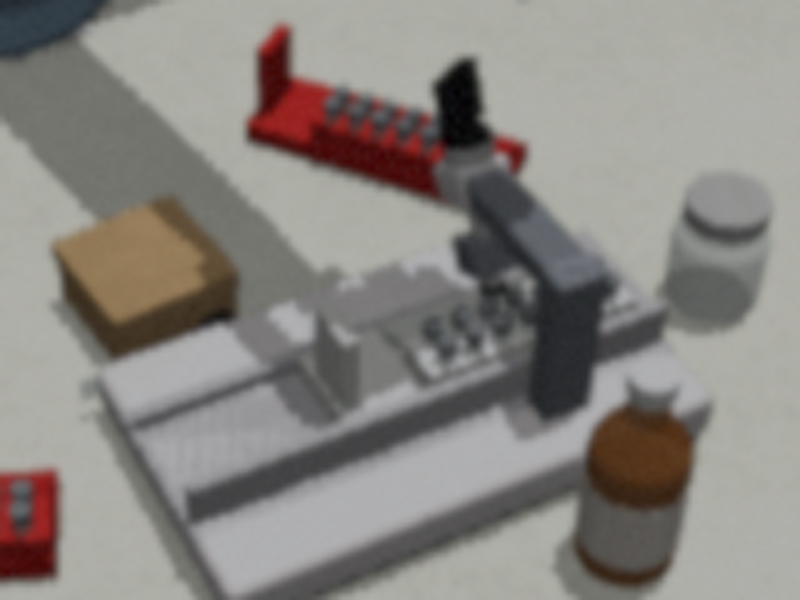

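```bash
python3 -c "
from bench import manip; print(manip.close_job())"
```

```text
the job is handed in; nothing more can be done
None
```

I pushed the white rack home by its fin, using closed fingers, until the end stop stopped it. I then turned the wing knob clockwise with loosely closed fingers until the brass tab popped out, stopped there, opened, and lifted clear. The job was handed in at about 14 s of the 58 s allowed.

**Rack home:** The push stalled against the end stop at about 27 N. Afterwards the rear face of the fin measured 110–111 mm from the shaker's edge, against 112 mm expected.

**Tab and turning:** One wrist picture showed the tab flush, and the next showed it standing fully out. Between the two I turned the knob by only about 0.07 rad (4°). I had no direct reading of how far the foot was squeezed.

**After letting go:**
- The gripper was about 80 mm above the knob, with almost no force on it.
- The scene view showed the fin where it stood after the push, and the box, jar and bottle looked unmoved.

**Disagreement:** The last wrist measurement put the fin about 5 mm further towards the end stop than before. I put that down to a slanted view and picking the wrong edge. The scene view showed no change, so I handed in without resolving it.

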